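# Roll a dowel onto the drilling line and lock it with the toggle clamp

## Robot

A 6-joint arm with a two-finger parallel gripper is mounted at the origin on the work surface; the furniture and walls round the work are solid. World frame = base frame: x ahead of the robot, y to its left, z up, the work surface at z = 0. Lengths are in m, angles in degrees, forces in N, time in s.
With the tool pointing down it reaches from about 0.325 to 1 m from the base axis. Payload 5.1 kg.
Tool frame: the origin (TCP) lies where the fingers leave the gripper's body, on its centre line; the fingertips stand 73 mm ahead of it and the grasp point (between the pads) lies 54 mm ahead of it (bot.tcp_to_tips is the distance from the TCP to the fingertips, in m); z points along the fingers, y is the direction in which the jaws open and shut (so a half turn about z gives the same grasp; the last joint's range is limited). The gripper opens to 85 mm and grips with 20 to 120 N. Pads are 22 mm wide; open, the fingers measure 114 mm over their backs; the gripper's body (76 mm by 85 mm) begins 54 mm behind the grasp point. The pads swing forward as they close: fully open they stand 13 mm farther back than shut.
Start: joints at [-72.685, 7.093, 94.555, -0, 78.352, -4.733], TCP at [0.244, -0.602, 0.304] pointing down, gripper open.
Joint ranges: [-149.61, 149.61], [-58.7, 133.49], [1.44, 155.28], [-77.14, 257.14], [18.33, 153.61], [-166.67, 166.67]. Speed limits (degrees/s): [147.25, 147.25, 180, 180, 180, 180].

## Interface

Orientations are given as a 3x3 rotation matrix whose columns are the frame's x, y, z axes.
In Python, from station import bot, optics gives the robot as it stands.
- The arm moves only by the tool carry_out, never from a script. Its argument "motion" is text: rows parted by semicolons, each of 6 numbers parted by spaces: the shift along the world's x, y, z scaled (see below), then the turn, a rotation vector about the world's x, y, z scaled (see below). In form: dx dy dz rx ry rz; .... A call has 1 to 8 rows; each row shifts and turns the pose as measured when the row begins; what a row does not reach is not made up. The controller multiplies each number of a shift by 0.04 m and each number of a turn by 0.12 rad. A row lasts 1/12 s, in which the tool goes at most 41.7 mm and 7.16 degrees, less where a joint would pass 70% of its speed; a pose out of reach is approached as far as the arm can. A call with a number of a shift or a turn outside -1 to 1 is refused whole. A call with a gripper value outside its range is refused whole. "hand" is the opening, from 0 (shut) to 1 (fully open), set as the call begins (left out, the last holds). The fingers move at their own pace and stop on an object; "newtons" is the grip in N (left out, the last holds). Time passes only in rows, so rows that do not move let the fingers close. It gives the time, the measured TCP pose, the force and the opening at its end, in the units of the state.
- bot.get_obs(): the state, without advancing time (a new reading comes with each control period).
- optics.get_image(name): name is "scene" or "top"; returns the picture (480x640x3 uint8, red, green, blue); there is no depth.
- optics.camera_model(name): a dict with "K" (3x3 intrinsics, pixels), "world_to_cam" (4x4, takes a point from world to camera coordinates). Camera axes: x right, y up, looking along -z (the intrinsics and any distortion apply to the point x, -y, -z); pixel columns grow to the right and rows downward; lengths in m; the calibration is good to about 2 mm. A picture is of the moment at which its call begins. camera_model takes no time and is no camera call.
- bot.job_done(): hands the job in, once; it reports no verdict.
The state is a dict: "time": time; "joints": joint angles; "joint_velocities": joint speeds; "tau": joint torques, N m; "ee_pos": TCP position; "tcp_rot": TCP orientation; "ft_force": force on the tool from outside, world axes, zero at the start; "ft_torque": the same for the moment, N m; "finger_gap": finger opening in m.
Only numpy, scipy, OpenCV 4.12 (cv2) and the standard library are available. Lean on these libraries where they do the work, as an engineer would, in place of code of your own. Each camera call takes 0.05 s, during which the arm holds its last target.

## Task

Get the round dowel ready for drilling: with the fingertips, roll it over the plywood drilling board until it settles on the black marked line in the board's shallow groove and lies along it, and then push the black handle of the toggle clamp away from the dowel and down until it locks, so that the V-shaped shoe holds the dowel on the line. Do not lift the dowel, work the clamp only once the dowel is lying still on the line, and leave the sanding block, the pencil and the wax tin where they are.

Things in the scene. Friction and masses are not known exactly. Their poses are not given: they have to be found in the camera images.
- jig: the drilling board, plywood 250 x 340 x 18 mm (jig x by jig y), screwed to the bench. Origin: centre of its underside, at bench level. The grooved line runs along jig y at x = 0 in its top face (z = 0.018). The toggle clamp stands over the line at the -y end (bracket from y = -0.157 to -0.072); its arm swings in the plane x = 0 and, open, stands upright, its top 171 mm above the bench
- line_mid (a point): point on the marked line, level with the board's top, at jig (0, 0.05, 0.018). The line is painted black on the floor of a groove with square edges, 14 mm wide, 4 mm deep, along jig y. A dowel in the groove rests on both edges, its axis at jig x = 0, z = 0.033. The groove catches the dowel if it rolls in slower than about 0.1 m/s
- dowel_center (a point): centre of the round wooden dowel, 33 mm thick, 165 mm long, 0.1 kg. It lies 74 to 84 mm to either side of the line, within 0.06 rad of parallel. y: its long axis; the frame turns as it rolls. A fingertip pressed on its top rolls it half as far as it moves; pushed from behind it runs on ahead. Fingertips behind it must reach below its axis: on its upper flank they wedge it. Two keep it straight
- clamp_handle (a joint): turn of the clamp's handle (rad): 0 open, handle upright (1.55 rad above level); grows as it is pushed away from the dowel (towards jig -y) and down, which brings the arm down on the dowel; dead centre at 1.45, locked at its stop at 1.53, where it points along jig -y, 0.02 rad above level. It stays where it is left; it takes about 1 N at the grip, some 5 N at the end
- handle_grip (a point): point on the axis of the handle's black grip, 85 mm from the hinge; the grip is a round bar, 18 mm thick (21 mm at its knob), from 33 mm to 120 mm from the hinge
- handle_hinge (a point): centre of the handle's hinge on the clamp bracket, at jig (0, -0.143, 0.076); the hinge axis is jig x
- clamp_shoe: black rubber V-shoe (32 mm across, 26 mm along the dowel) on a sprung spindle at the tip of the clamp's arm; shut, it sits over the line at jig y = -0.008 and presses with about 10 N. Open, it sticks out towards the dowel to jig y = -0.035, 135 to 170 mm above the bench: keep the gripper's body clear of it. This body's origin is the arm's hinge, jig (0, -0.083, 0.076)
- sanding_block: cork sanding block 60 x 97 x 26 mm, lying on the board on the other side of the line from the dowel; origin: centre of its underside
- pencil: red carpenter's pencil, 11 x 174 x 7 mm, on the bench beyond the board's far (+x) edge; origin: centre of its underside
- wax_tin: round olive-yellow wax tin, 69 mm across and 59 mm high, on the bench beside the board's +y end; origin: centre of its underside

How it is judged:
By the outcome, as a careful person would: the job done as asked, in the order asked, and still so for the second after the job is handed in, with the robot touching nothing.
It also fails if it takes over 64 s, if anything falls off the work surface, if the arm or the gripper's body presses on something with over 40 N, if the wrist force passes 120 N, or if a joint passes its speed limit or range.

## Working session

There is one attempt and no reset: what is moved stays moved. The work goes in short steps, Python scripts to look and compute and a tool call to move; the robot and the scene stay as the last step left them, time stands still between calls to the robot, and variables do not carry over. Pictures are saved under pics/ and viewed, and the job is handed in when it is done.

Besides the shell and the picture viewer there is one more tool, called after "Request:" as name(argument=value, ...) on one line, values as JSON. carry_out: Moves the arm, as the interface text tells. Its arguments: {"type":"object","properties":{"motion":{"type":"string"},"hand":{"type":"number"},"newtons":{"type":"number"}},"required":["motion"]}

```bash
ls; mkdir -p pics
python3 - <<'E'
from station import bot, optics
import cv2
for n in("scene","top"):
    cv2.imwrite(f"pics/{n}0.png",optics.get_image(n)[:,:,::-1])
    m=optics.camera_model(n);print(n,m)
o=bot.get_obs();print(o)
E
```

```text
pics
scene {'K': array([[491.50206546,   0.        , 325.7062269 ],
       [  0.        , 491.50206546, 239.9974036 ],
       [  0.        ,   0.        ,   1.        ]]), 'world_to_cam': array([[-0.65072911, -0.75918342,  0.01386207,  0.46188886],
       [ 0.60352541, -0.50605713,  0.61616821, -0.40882462],
       [-0.46076969,  0.4093247 ,  0.78749259, -0.81291338],
       [ 0.        ,  0.        ,  0.        ,  1.        ]])}
top {'K': array([[500.48518221,   0.        , 318.5065787 ],
       [  0.        , 500.48518221, 236.77407529],
       [  0.        ,   0.        ,   1.        ]]), 'world_to_cam': array([[-0.01403797, -0.99942202, -0.03096072,  0.1020694 ],
       [ 0.99738413, -0.01619168,  0.07044658, -0.63352411],
       [-0.07090717, -0.02989081,  0.99703496, -0.93522507],
       [ 0.        ,  0.        ,  0.        ,  1.        ]])}
{'time': 0.1, 'joints': array([-7.26851465e+01,  7.13080170e+00,  9.46238574e+01, -5.91033417e-05,
        7.83538910e+01, -4.73339508e+00]), 'joint_velocities': array([ 0.04647414, -0.07366115, -0.20052251,  0.03765782,  0.03918229,
       -0.0182231 ]), 'tau': array([ 4.28926678e-04, -4.24932289e+01, -3.66653466e+01, -1.99612487e-04,
        3.98223696e-03,  1.06154539e-05]), 'ee_pos': array([ 0.24384535, -0.60208974,  0.30278881]), 'tcp_rot': array([[ 9.26868036e-01,  3.75386900e-01, -5.64826438e-04],
       [ 3.75387293e-01, -9.26866285e-01,  1.80839986e-03],
       [ 1.55331034e-04, -1.88817669e-03, -9.99998205e-01]]), 'ft_force': array([-0.17271667, -0.14714186,  0.9443242 ]), 'ft_torque': array([-0.0041836 , -0.05913149,  0.03484935]), 'finger_gap': 0.08545903301166839}
```

View pics/scene0.png

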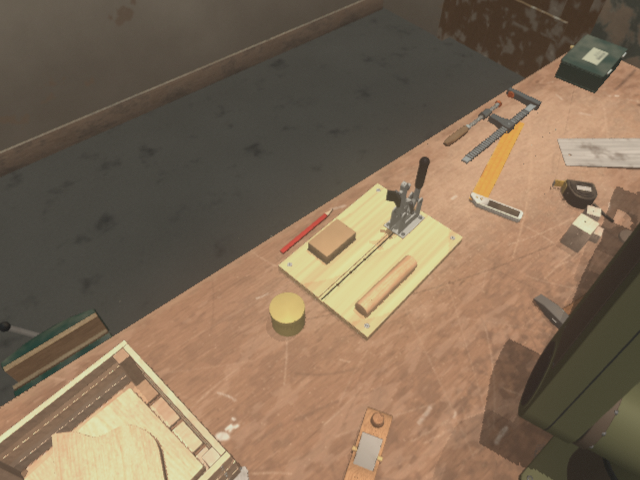

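View pics/top0.png

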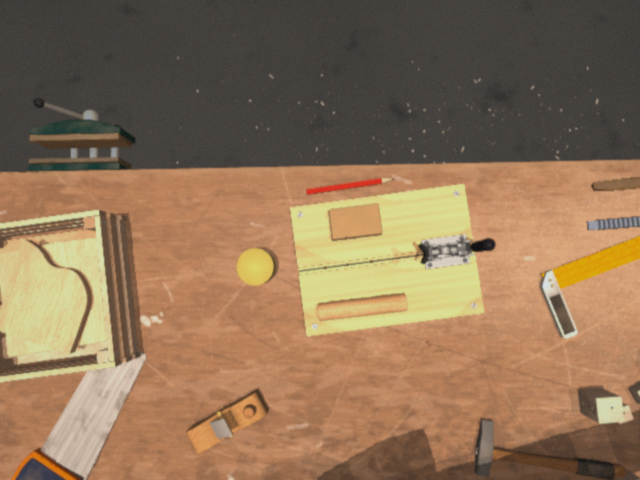

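The overview shows the board at about (390,260) in the top view. The dowel is on the near (−x) side from (318,309) to (406,303), the clamp is at the right (−y) end, and the block is on the far side. I'll enlarge the crop next.

Run:
```python
import cv2
a=cv2.imread("pics/top0.png")[175:345,285:505]
cv2.imwrite("pics/c0.png",cv2.resize(a,None,fx=3.6,fy=3.5,interpolation=cv2.INTER_CUBIC))
```

```text
(no output)
```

View pics/c0.png

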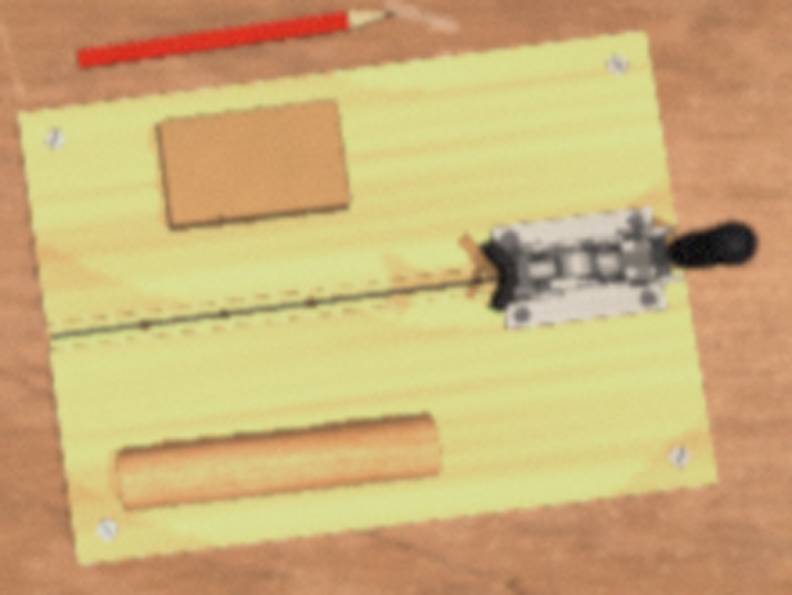

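```bash
cat > h.py <<'E'
import numpy as np, cv2
from scipy.optimize import least_squares
from station import bot, optics
M={n:optics.camera_model(n) for n in("top","scene")}
def proj(n,P):
    P=np.atleast_2d(P);W=M[n]["world_to_cam"];c=P@W[:3,:3].T+W[:3,3]
    c=c*[1,-1,-1];p=c@M[n]["K"].T;return p[:,:2]/p[:,2:]
def back(n,uv,z):
    W=M[n]["world_to_cam"];R,t=W[:3,:3],W[:3,3]
    d=np.linalg.inv(M[n]["K"])@[uv[0],uv[1],1];d=R.T@(d*[1,-1,-1]);o=-R.T@t
    return o+d*(z-o[2])/d[2]
def crop(p):p=np.array(p,float);return np.c_[285+(p[:,0]+.5)/3.6-.5,175+(p[:,1]+.5)/3.5-.5]
E
cat > fit.py <<'E'
from h import *
px=crop([(19,113),(647,32),(717,483),(80,564)])
J=np.array([(.125,.17,.018),(.125,-.17,.018),(-.125,-.17,.018),(-.125,.17,.018)])
def T(q,P):
    c,s=np.cos(q[2]),np.sin(q[2]);return np.asarray(P)@np.array([[c,-s,0],[s,c,0],[0,0,1]]).T+[q[0],q[1],0]
if 1:
    r=least_squares(lambda q:(proj("top",T(q,J))-px).ravel(),[.6,0,0]);q=r.x
    print("jig",q,np.degrees(q[2]),"res",r.fun.round(1))
    print("line check px",proj("top",T(q,[(0,.17,.018),(0,0,.018)])),crop([(52,336),(310,302)]))
    e=crop([(122,479.5),(437,444)])
    E=np.array([back("top",u,.0345) for u in e]);print("dowel ends",E,np.linalg.norm(E[0]-E[1]))
    c,s=np.cos(q[2]),np.sin(q[2]);print("in jig",(E-[q[0],q[1],0])@np.array([[c,-s,0],[s,c,0],[0,0,1]]))
    print("hinge",T(q,[(0,-.143,.076),(0,-.143,.161)]),proj("scene",T(q,[(0,-.143,.076),(0,-.143,.196),(.125,.17,.018),(-.125,.17,.018),(-.125,-.17,.018)])))
E
python3 fit.py
```

```text
jig [ 0.59030661 -0.03562519  0.1164475 ] 6.671950039045232 res [-0.2 -0.2  0.1 -0.6  0.7  0.4 -0.6  0.3]
line check px [[297.8756124  270.7829636 ]
 [385.80591106 259.19332422]] [[299.08333333 270.64285714]
 [370.75       260.92857143]]
dowel ends [[ 0.49349584  0.0940882   0.0345    ]
 [ 0.51038864 -0.06969833  0.0345    ]] 0.16465538164817578
in jig [[-0.08108445  0.14008284  0.0345    ]
 [-0.0833355  -0.02455715  0.0345    ]]
hinge [[ 0.60692099 -0.17765675  0.076     ]
 [ 0.60692099 -0.17765675  0.161     ]] [[415.90936477 198.11347613]
 [425.15002364 158.2496363 ]
 [278.29321794 264.71614745]
 [367.63299226 336.86831474]
 [463.66687464 237.19267721]]
```

```bash
cat > st.py <<'E'
from h import *
q=[.59030661,-.03562519,.1164475]
c,s=np.cos(q[2]),np.sin(q[2]);R=np.array([[c,-s,0],[s,c,0],[0,0,1]])
def w(p):return R@np.array(p)+[q[0],q[1],0]
def j(p):return R.T@(np.array(p)-[q[0],q[1],0])
def st():
    o=bot.get_obs();r=o["tcp_rot"]
    print("t",round(o["time"],2),"tcp",o["ee_pos"].round(4),"jig",j(o["ee_pos"]).round(4),"yaw-jig deg",round(np.degrees(np.arctan2(r[1,0],r[0,0])-q[2]),2),"z",r[:,2].round(4),"F",o["ft_force"].round(2),"Fj",(R.T@o["ft_force"]).round(2),"gap",round(o["finger_gap"],4),"tips",bot.tcp_to_tips)
    return o
def to(p,row):  # units to reach jig point p
    d=w(p)-bot.get_obs()["ee_pos"];print("units",(d/.04).round(2),"per row of",row,(d/.04/row).round(3))
E
python3 - <<'E'
from st import *
st();to([-.128,.058,.30],16);print(w([0.1,0,0])-w([0,0,0]))
E
```

```text
t 0.1 tcp [ 0.2438 -0.6021  0.3028] jig [-0.4099 -0.5224  0.3028] yaw-jig deg 15.38 z [-6.0e-04  1.8e-03 -1.0e+00] F [-0.17 -0.15  0.94] Fj [-0.19 -0.13  0.94] gap 0.0855 tips 0.0726
units [ 5.31 15.23 -0.07] per row of 16 [ 0.332  0.952 -0.004]
[0.09932276 0.01161845 0.        ]
```

Request:
carry_out(motion="0.2 0.6 0 0 0 -0.28; 0.33 0.95 0 0 0 -0.28; 0.33 0.95 0 0 0 -0.28; 0.33 0.95 0 0 0 -0.28; 0.33 0.95 0 0 0 -0.28; 0.33 0.95 0 0 0 -0.28; 0.33 0.95 0 0 0 -0.28; 0.33 0.95 0 0 0 -0.28", hand=1)

```text
time: 0.77
ee_pos: [0.3413, -0.306, 0.296]
tcp_rot: [[0.996, 0.091, -0.004], [0.091, -0.996, 0.009], [-0.003, -0.009, -1.0]]
ft_force: [1.4, 0.0, -0.6]
finger_gap: 0.0854
```

Run:
```python
from st import *
st();to([-.128,.058,.25],8)
```

```text
t 0.77 tcp [ 0.3413 -0.306   0.296 ] jig [-0.2787 -0.2396  0.296 ] yaw-jig deg -1.48 z [-0.0036  0.0088 -1.    ] F [ 1.41  0.04 -0.61] Fj [ 1.41 -0.13 -0.61] gap 0.0854 tips 0.0726
units [ 2.88  7.83 -1.15] per row of 8 [ 0.36   0.978 -0.144]
```

Request:
carry_out(motion="0.36 0.95 -0.14 0 0 0; 0.36 0.95 -0.14 0 0 0; 0.36 0.95 -0.14 0 0 0; 0.36 0.95 -0.14 0 0 0; 0.36 0.95 -0.14 0 0 0; 0.36 0.95 -0.14 0 0 0; 0.36 0.95 -0.14 0 0 0; 0.3 0.6 -0.1 0 0 0")

```text
time: 1.43
ee_pos: [0.4508, -0.0069, 0.2514]
tcp_rot: [[0.996, 0.088, -0.0], [0.088, -0.996, 0.007], [0.001, -0.007, -1.0]]
ft_force: [0.2, -0.9, 0.8]
finger_gap: 0.0858
```

Request:
carry_out(motion="0 0 0 0 0 0; 0 0 0 0 0 0")

```text
time: 1.6
ee_pos: [0.4509, -0.0018, 0.2495]
tcp_rot: [[0.995, 0.096, -0.003], [0.096, -0.995, 0.009], [-0.002, -0.009, -1.0]]
ft_force: [0.7, 0.2, -0.8]
finger_gap: 0.0856
```

Run:
```python
from st import *
st();to([-.128,.058,.12],6)
```

```text
t 1.6 tcp [ 0.4509 -0.0018  0.2495] jig [-0.1345  0.0498  0.2495] yaw-jig deg -1.15 z [-0.0033  0.009  -1.    ] F [ 0.7   0.22 -0.82] Fj [ 0.72  0.14 -0.82] gap 0.0856 tips 0.0726
units [ 0.14  0.22 -3.24] per row of 6 [ 0.023  0.037 -0.539]
```

Request:
carry_out(motion="0.03 0.04 -0.5 -0.04 -0.015 0.09; 0.03 0.04 -0.5 -0.035 -0.015 0.08; 0.02 0.04 -0.5 0 0 0; 0.02 0.04 -0.5 0 0 0; 0.02 0.04 -0.5 0 0 0; 0.02 0.04 -0.5 0 0 0; 0 0 -0.3 0 0 0; 0 0 0 0 0 0")

```text
time: 2.27
ee_pos: [0.4551, 0.0017, 0.1141]
tcp_rot: [[0.994, 0.11, 0.005], [0.11, -0.994, -0.003], [0.004, 0.004, -1.0]]
ft_force: [-1.4, -0.5, -0.1]
finger_gap: 0.0854
```

Run:
```python
from st import *
st();to([-.128,.058,.10],1)
for n,b in(("scene",(250,150,470,320)),("top",(285,175,505,345))):
    a=optics.get_image(n)[:,:,::-1][b[1]:b[3],b[0]:b[2]]
    cv2.imwrite(f"pics/{n}1.png",cv2.resize(a,None,fx=3.6,fy=3.5,interpolation=cv2.INTER_CUBIC))
```

```text
t 2.27 tcp [0.4551 0.0017 0.1141] jig [-0.1299  0.0528  0.1141] yaw-jig deg -0.37 z [ 0.0046 -0.0033 -1.    ] F [-1.44 -0.48 -0.1 ] Fj [-1.49 -0.31 -0.1 ] gap 0.0854 tips 0.0726
units [ 0.03  0.13 -0.35] per row of 1 [ 0.032  0.135 -0.353]
```

View pics/scene1.png

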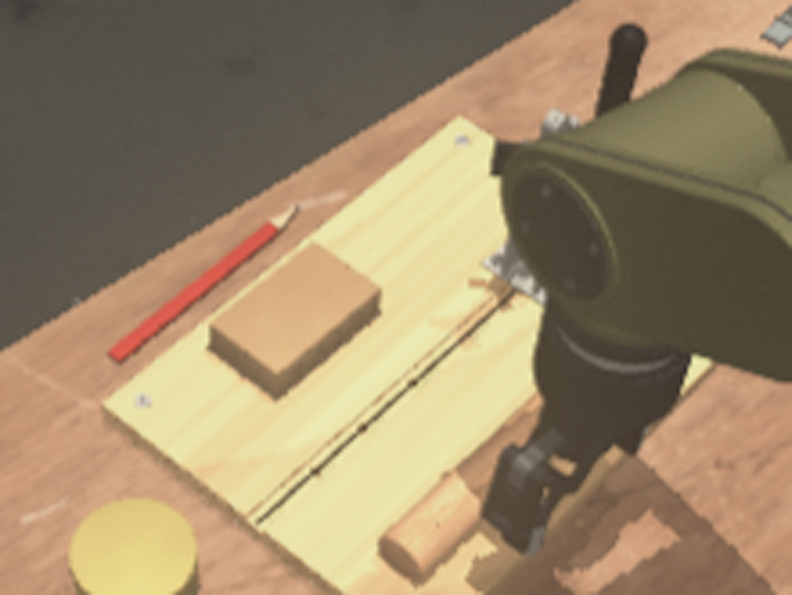

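View pics/top1.png

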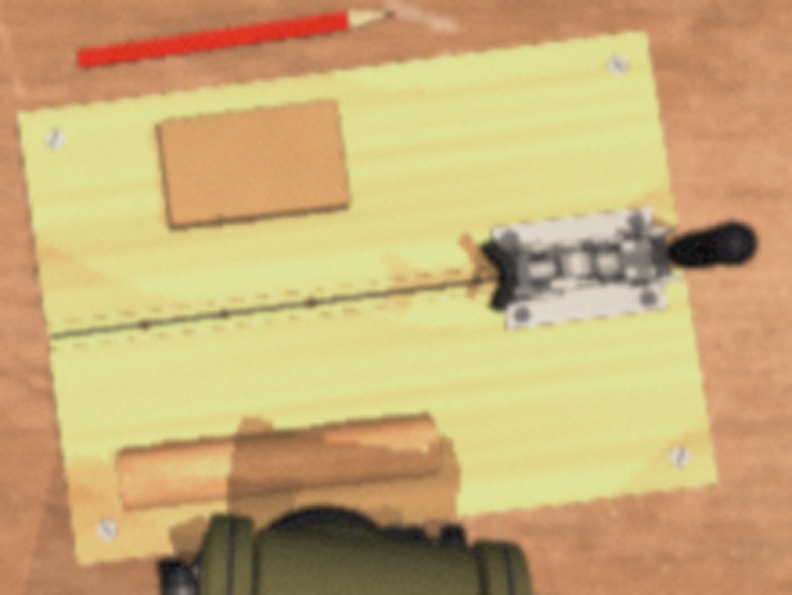

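Both views show the gripper clear behind the dowel, with the dowel unmoved. The visible fingertip's lowest corner is at crop (530,552). I'll check the height of the open tips there.

Run:
```python
from st import *
for z in(.0415,.054):
    for x in(-.011,.011):
        p=proj("scene",[w([-.13+x,.0528+y,z]) for y in(.043,.057)]);print(z,x,((p-[250,150])*[3.6,3.5]).round(0).tolist())
```

```text
0.0415 -0.011 [[537.0, 565.0], [521.0, 581.0]]
0.0415 0.011 [[505.0, 541.0], [489.0, 557.0]]
0.054 -0.011 [[540.0, 553.0], [524.0, 570.0]]
0.054 0.011 [[507.0, 530.0], [491.0, 546.0]]
```

Request:
carry_out(motion="0.03 0.12 -0.25 0.02 0.02 0.05; 0 0 -0.2 0 0 0; 0 0 -0.05 0 0 0; 0 0 0 0 0 0")

```text
time: 2.7
ee_pos: [0.4606, 0.0055, 0.0989]
tcp_rot: [[0.993, 0.114, 0.014], [0.114, -0.993, -0.002], [0.014, 0.003, -1.0]]
ft_force: [0.9, 0.5, 0.6]
finger_gap: 0.0855
```

Run:
```python
from st import *
st()
for n,b in(("scene",(340,230,450,315)),):
    a=optics.get_image(n)[:,:,::-1][b[1]:b[3],b[0]:b[2]]
    cv2.imwrite(f"pics/{n}2.png",cv2.resize(a,None,fx=7,fy=7,interpolation=cv2.INTER_CUBIC))
```

```text
t 2.7 tcp [0.4606 0.0055 0.0989] jig [-0.1241  0.0559  0.0989] yaw-jig deg -0.1 z [ 0.0138 -0.0018 -0.9999] F [0.94 0.49 0.63] Fj [0.99 0.37 0.63] gap 0.0855 tips 0.0726
```

View pics/scene2.png

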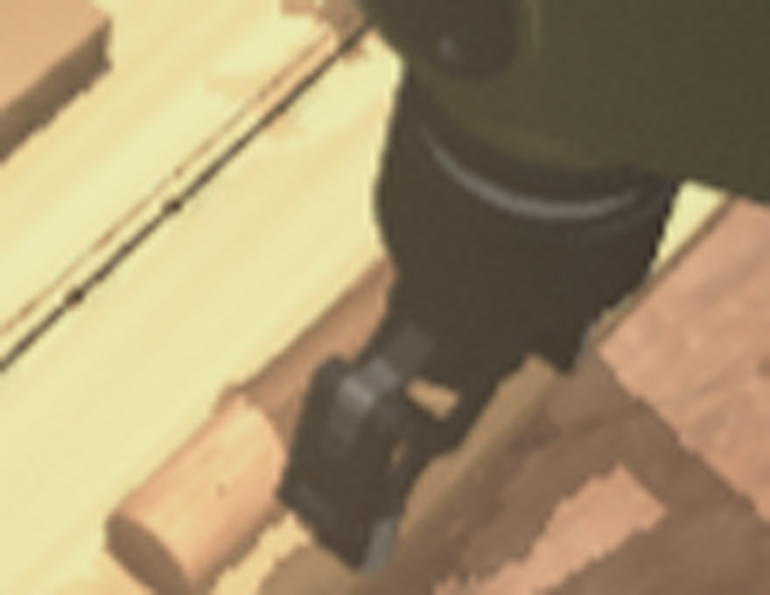

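Request:
carry_out(motion="-0.05 0.04 -0.15 0.01 0.06 0; 0 0 0 0.01 0.06 0; 0 0 0 0 0 0")

```text
time: 3.0
ee_pos: [0.4592, 0.0073, 0.0935]
tcp_rot: [[0.993, 0.115, 0.0], [0.115, -0.993, 0.001], [0.0, -0.0, -1.0]]
ft_force: [0.8, -0.5, 0.2]
finger_gap: 0.0858
```

Run:
```python
from st import *
print(((proj("scene",[w([-.1241+x,.0559+y,z]) for z in(.026,.039) for x in(-.011,.011) for y in(.043,.057)])-[340,230])*7).round())
st()
```

```text
[[383. 591.]
 [352. 623.]
 [322. 545.]
 [292. 576.]
 [389. 568.]
 [358. 600.]
 [327. 522.]
 [296. 553.]]
t 3.0 tcp [0.4592 0.0073 0.0935] jig [-0.1252  0.0579  0.0935] yaw-jig deg -0.08 z [ 2.e-04  5.e-04 -1.e+00] F [ 0.76 -0.45  0.19] Fj [ 0.7  -0.54  0.19] gap 0.0858 tips 0.0726
```

Request:
carry_out(motion="0 0 -0.12 0 0 0; 0 0 -0.05 0 0 0; 0 0 0 0 0 0")

```text
time: 3.25
ee_pos: [0.4594, 0.0074, 0.0864]
tcp_rot: [[0.993, 0.115, 0.001], [0.115, -0.993, 0.0], [0.001, -0.0, -1.0]]
ft_force: [0.6, 0.4, -0.4]
finger_gap: 0.0856
```

Run:
```python
from st import *
st()
for n,b in(("scene",(340,230,450,315)),):
    a=optics.get_image(n)[:,:,::-1][b[1]:b[3],b[0]:b[2]]
    cv2.imwrite(f"pics/{n}3.png",cv2.resize(a,None,fx=7,fy=7,interpolation=cv2.INTER_CUBIC))
```

```text
t 3.25 tcp [0.4594 0.0074 0.0864] jig [-0.125   0.058   0.0864] yaw-jig deg -0.06 z [ 8.e-04  4.e-04 -1.e+00] F [ 0.58  0.38 -0.42] Fj [ 0.62  0.31 -0.42] gap 0.0856 tips 0.0726
```

View pics/scene3.png

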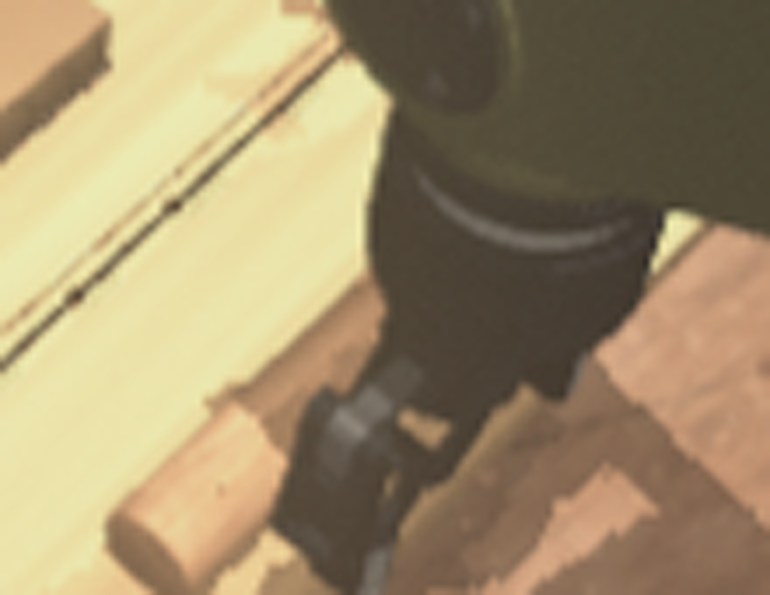

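No contact, so the open tips are about 60 mm ahead of the TCP and now sit near z 0.026, below the dowel's axis. Next is a slow push.

Request:
carry_out(motion="0.08 0.009 -0.03 0 0 0; 0.08 0.009 -0.02 0 0 0; 0.08 0.009 0 0 0 0; 0.08 0.009 0 0 0 0; 0.07 0.008 0 0 0 0; 0.07 0.008 0 0 0 0; 0.07 0.008 0 0 0 0; 0.07 0.008 0 0 0 0")

```text
time: 3.97
ee_pos: [0.4861, 0.0104, 0.0845]
tcp_rot: [[0.993, 0.115, 0.001], [0.115, -0.993, 0.0], [0.001, -0.0, -1.0]]
ft_force: [0.3, 1.0, 0.1]
finger_gap: 0.0853
```

Run:
```python
from st import *
st()
for n,b in(("top",(285,175,505,345)),):
    a=optics.get_image(n)[:,:,::-1][b[1]:b[3],b[0]:b[2]]
    cv2.imwrite(f"pics/{n}4.png",cv2.resize(a,None,fx=3.6,fy=3.5,interpolation=cv2.INTER_CUBIC))
```

```text
t 3.97 tcp [0.4861 0.0104 0.0845] jig [-0.0981  0.0578  0.0845] yaw-jig deg -0.07 z [ 1.4e-03  4.0e-04 -1.0e+00] F [0.35 1.05 0.13] Fj [0.47 1.   0.13] gap 0.0853 tips 0.0726
```

View pics/top4.png

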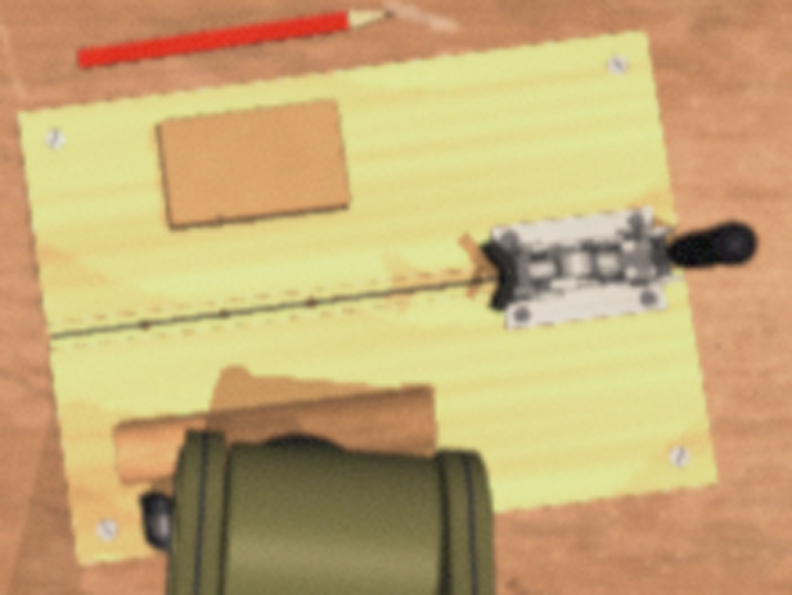

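Request:
carry_out(motion="0.07 0.008 0 0 0 0; 0.07 0.008 0 0 0 0; 0.07 0.008 0 0 0 0; 0.07 0.008 0 0 0 0; 0.07 0.008 0 0 0 0; 0.07 0.008 0 0 0 0; 0.07 0.008 0 0 0 0; 0.07 0.008 0 0 0 0")

```text
time: 4.68
ee_pos: [0.511, 0.0132, 0.0846]
tcp_rot: [[0.993, 0.115, 0.002], [0.115, -0.993, 0.0], [0.002, -0.0, -1.0]]
ft_force: [-1.0, 0.9, 0.6]
finger_gap: 0.0853
```

Run:
```python
from st import *
st()
for n,b in(("top",(285,175,505,345)),):
    a=optics.get_image(n)[:,:,::-1][b[1]:b[3],b[0]:b[2]]
    cv2.imwrite(f"pics/{n}5.png",cv2.resize(a,None,fx=3.6,fy=3.5,interpolation=cv2.INTER_CUBIC))
```

```text
t 4.68 tcp [0.511  0.0132 0.0846] jig [-0.0731  0.0577  0.0846] yaw-jig deg -0.07 z [ 1.7e-03  4.0e-04 -1.0e+00] F [-1.02  0.85  0.59] Fj [-0.91  0.97  0.59] gap 0.0853 tips 0.0726
```

View pics/top5.png

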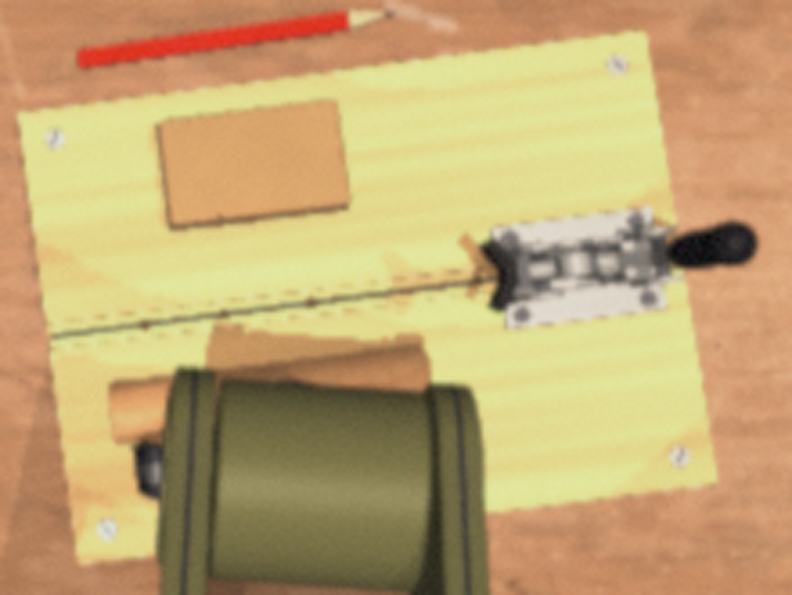

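The dowel's leading edge runs from (112,383) to (425,345), parallel to the line and about 47 mm short of it. I'll keep pushing.

Request:
carry_out(motion="0.07 0.008 0 0 0 0; 0.07 0.008 0 0 0 0; 0.07 0.008 0 0 0 0; 0.07 0.008 0 0 0 0; 0.07 0.008 0 0 0 0; 0.07 0.008 0 0 0 0; 0.07 0.008 0 0 0 0; 0.06 0.007 0 0 0 0")

```text
time: 5.4
ee_pos: [0.5357, 0.016, 0.0846]
tcp_rot: [[0.993, 0.115, 0.002], [0.115, -0.993, 0.0], [0.002, -0.0, -1.0]]
ft_force: [-0.2, 0.4, -0.1]
finger_gap: 0.0851
```

Run:
```python
from st import *
st()
for n,b in(("top",(285,175,505,345)),):
    a=optics.get_image(n)[:,:,::-1][b[1]:b[3],b[0]:b[2]]
    cv2.imwrite(f"pics/{n}6.png",cv2.resize(a,None,fx=3.6,fy=3.5,interpolation=cv2.INTER_CUBIC))
```

```text
t 5.4 tcp [0.5357 0.016  0.0846] jig [-0.0483  0.0576  0.0846] yaw-jig deg -0.08 z [ 2.2e-03  4.0e-04 -1.0e+00] F [-0.16  0.44 -0.1 ] Fj [-0.11  0.46 -0.1 ] gap 0.0851 tips 0.0726
```

View pics/top6.png

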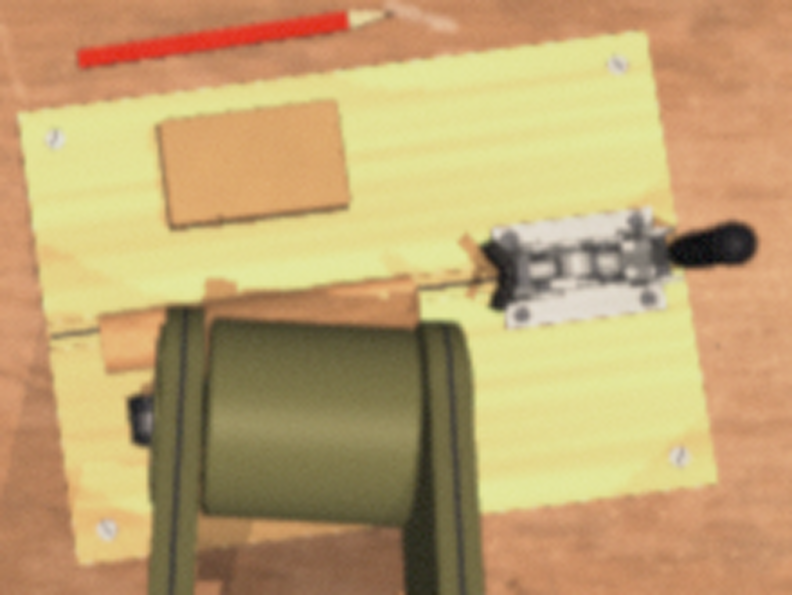

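The dowel has run ahead and its leading edge is now past the line (103,317)-(418,276). I'll hold and let it settle.

Request:
carry_out(motion="0 0 0 0 0 0; 0 0 0 0 0 0; 0 0 0 0 0 0; 0 0 0 0 0 0; 0 0 0 0 0 0; 0 0 0 0 0 0")

```text
time: 5.95
ee_pos: [0.5359, 0.016, 0.0846]
tcp_rot: [[0.993, 0.115, 0.002], [0.115, -0.993, 0.0], [0.002, -0.0, -1.0]]
ft_force: [-0.3, 0.4, -0.1]
finger_gap: 0.0854
```

Run:
```python
from st import *
st()
for n,b in(("top",(285,175,505,345)),("scene",(250,150,470,320))):
    a=optics.get_image(n)[:,:,::-1][b[1]:b[3],b[0]:b[2]]
    cv2.imwrite(f"pics/{n}7.png",cv2.resize(a,None,fx=3.6,fy=3.5,interpolation=cv2.INTER_CUBIC))
```

```text
t 5.95 tcp [0.5359 0.016  0.0846] jig [-0.048   0.0576  0.0846] yaw-jig deg -0.07 z [ 2.2e-03  4.0e-04 -1.0e+00] F [-0.3   0.44 -0.1 ] Fj [-0.25  0.47 -0.1 ] gap 0.0854 tips 0.0726
```

View pics/top7.png

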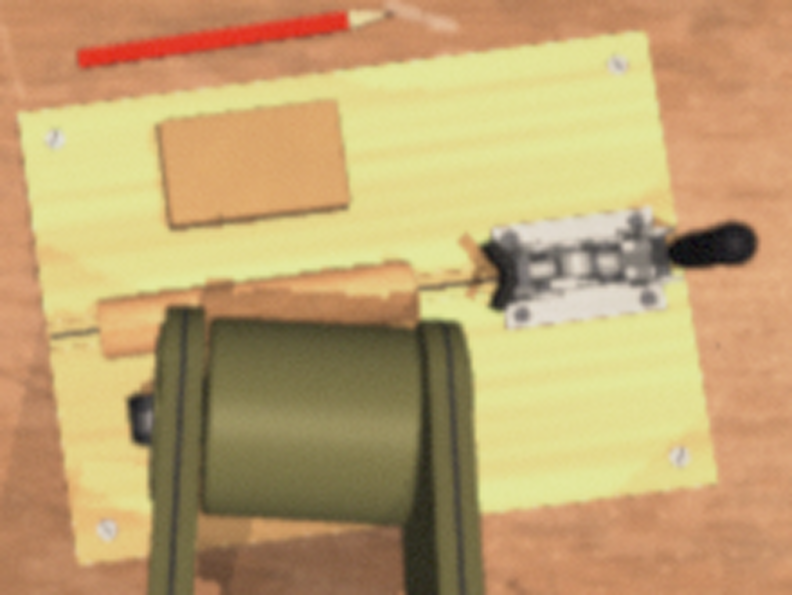

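View pics/scene7.png

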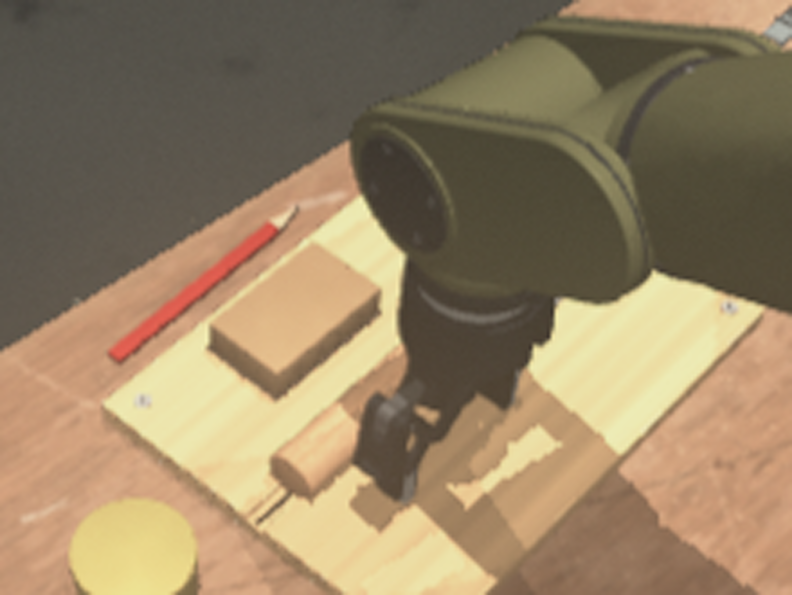

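The dowel lies on the line: its left end is (99,300)-(105,357) and the line passes mid-end. I'll back off, lift, shut the hand and check.

Request:
carry_out(motion="-0.2 -0.02 0.1 0 0 0; -0.2 0 0.6 0 0 0; 0 0 0.9 0 0 0; 0 0 0.9 0 0 0; 0 0 0.9 0 0 0; 0 0 0.9 0 0 0; 0 0 0.9 0 0 0; 0 0 0.3 0 0 0")

```text
time: 6.72
ee_pos: [0.5077, 0.0154, 0.3079]
tcp_rot: [[0.993, 0.115, -0.015], [0.115, -0.993, 0.001], [-0.015, -0.003, -1.0]]
ft_force: [2.0, -0.8, 0.4]
finger_gap: 0.0858
```

Request:
carry_out(motion="-0.6 0.2 0 0 0 0; -0.6 0.2 0 0 0 0; -0.6 0.2 0 0 0 0; -0.4 0.2 0 0 0 0; 0 0 0 0 0 0; 0 0 0 0 0 0", hand=0, newtons=40)

```text
time: 7.22
ee_pos: [0.4158, 0.0476, 0.3171]
tcp_rot: [[0.993, 0.114, 0.001], [0.114, -0.993, 0.0], [0.001, -0.0, -1.0]]
ft_force: [1.7, -0.7, 0.4]
finger_gap: 0.0124
```

Run:
```python
from st import *
st();to([0,-.08,.30],8)
for n,b in(("top",(285,175,505,345)),("scene",(250,150,470,320))):
    a=optics.get_image(n)[:,:,::-1][b[1]:b[3],b[0]:b[2]]
    cv2.imwrite(f"pics/{n}8.png",cv2.resize(a,None,fx=3.6,fy=3.5,interpolation=cv2.INTER_CUBIC))
p=proj("top",[w([0,y,.033]) for y in(-.0246,.140)]);print((p-[285,175])*[3.6,3.5])
```

```text
t 7.22 tcp [0.4158 0.0476 0.3171] jig [-0.1637  0.103   0.3171] yaw-jig deg -0.14 z [ 1.e-03  4.e-04 -1.e+00] F [ 1.65 -0.68  0.39] Fj [ 1.56 -0.86  0.39] gap 0.0124 tips 0.0726
units [ 4.6  -4.07 -0.43] per row of 8 [ 0.575 -0.508 -0.053]
[[412.59379907 287.96892981]
 [100.86108319 327.91675185]]
```

View pics/top8.png

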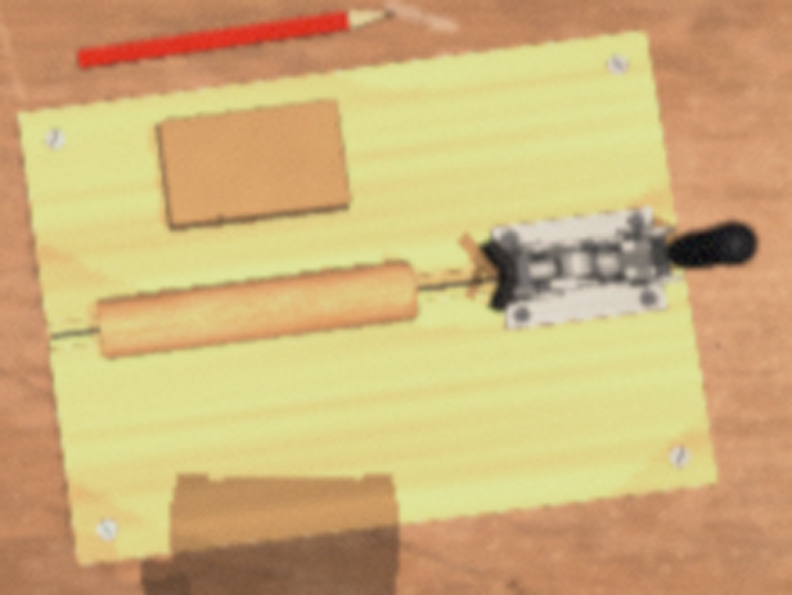

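View pics/scene8.png

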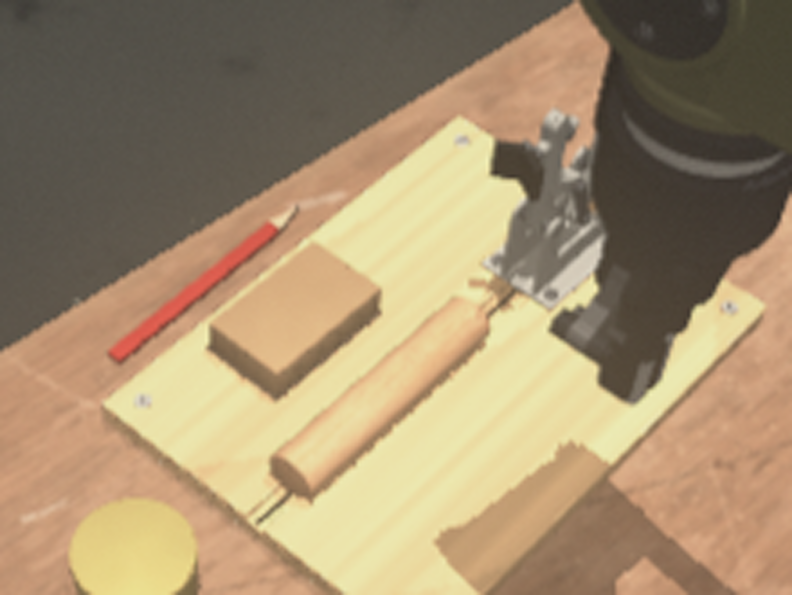

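The dowel is on the line, with end midpoints (102,328) and (416,290) against a predicted (101,328) and (413,288). Next I'll go above the gap between the clamp's arm and handle.

Request:
carry_out(motion="0.4 -0.4 0 0 0 0; 0.55 -0.58 -0.03 0 0 0; 0.55 -0.58 -0.03 0 0 0; 0.55 -0.58 -0.03 0 0 0; 0.55 -0.58 -0.03 0 0 0; 0.55 -0.58 -0.03 0 0 0; 0.55 -0.58 -0.03 0 0 0; 0.55 -0.5 -0.03 0 0 0")

```text
time: 7.98
ee_pos: [0.5952, -0.1375, 0.3048]
tcp_rot: [[0.993, 0.116, -0.002], [0.116, -0.993, 0.002], [-0.002, -0.003, -1.0]]
ft_force: [-0.5, 0.5, 0.3]
finger_gap: -0.0001
```

Request:
carry_out(motion="0.2 -0.2 0 0 0 0; 0 0 0 0 0 0; 0 0 0 0 0 0")

```text
time: 8.23
ee_pos: [0.6078, -0.1528, 0.3001]
tcp_rot: [[0.994, 0.109, -0.007], [0.109, -0.994, 0.003], [-0.006, -0.004, -1.0]]
ft_force: [-0.5, 0.1, 0.3]
finger_gap: 0.0002
```

Run:
```python
from st import *
st();to([0,-.106,.29],1)
```

```text
t 8.23 tcp [ 0.6078 -0.1528  0.3001] jig [ 0.0038 -0.1184  0.3001] yaw-jig deg -0.39 z [-0.0068  0.003  -1.    ] F [-0.47  0.07  0.33] Fj [-0.46  0.12  0.33] gap 0.0002 tips 0.0726
units [-0.13  0.3  -0.25] per row of 1 [-0.129  0.298 -0.252]
```

Request:
carry_out(motion="-0.13 0.3 -0.1 -0.02 -0.05 0.05; 0 0 0 0 0 0; 0 0 0 0 0 0")

```text
time: 8.48
ee_pos: [0.6012, -0.139, 0.2941]
tcp_rot: [[0.993, 0.116, -0.003], [0.116, -0.993, 0.002], [-0.003, -0.002, -1.0]]
ft_force: [-0.8, -0.0, 0.2]
finger_gap: -0.0001
```

Run:
```python
from st import *
st();to([0,-.106,.254],1)
for n,b in(("scene",(340,110,480,230)),):
    a=optics.get_image(n)[:,:,::-1][b[1]:b[3],b[0]:b[2]]
    cv2.imwrite(f"pics/{n}9.png",cv2.resize(a,None,fx=5,fy=5,interpolation=cv2.INTER_CUBIC))
```

```text
t 8.48 tcp [ 0.6012 -0.139   0.2941] jig [-0.0012 -0.104   0.2941] yaw-jig deg -0.01 z [-0.0032  0.0018 -1.    ] F [-0.81 -0.04  0.15] Fj [-0.81  0.06  0.15] gap -0.0001 tips 0.0726
units [ 0.03 -0.05 -1.  ] per row of 1 [ 0.035 -0.047 -1.003]
```

View pics/scene9.png

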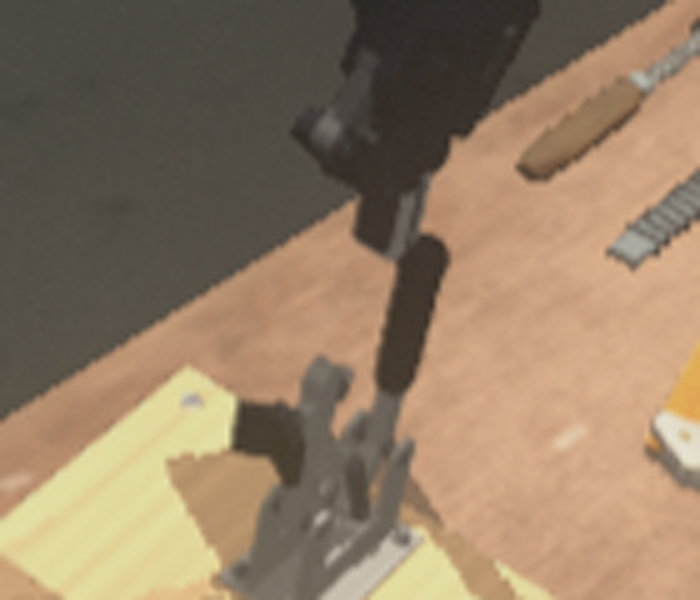

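The shut fingertips, near (395,250) in the crop, are above the gap between the upright arm and the handle. Next I'll lower them.

Request:
carry_out(motion="0.03 -0.04 -0.4 0 -0.02 0; 0 0 -0.4 0 0 0; 0 0 -0.1 0 0 0; 0 0 0 0 0 0; 0 0 0 0 0 0")

```text
time: 8.95
ee_pos: [0.6013, -0.1371, 0.2605]
tcp_rot: [[0.993, 0.121, 0.004], [0.121, -0.993, 0.001], [0.004, -0.0, -1.0]]
ft_force: [0.3, -0.5, 0.6]
finger_gap: -0.0002
```

Run:
```python
from st import *
st();to([0,-.106,.254],1)
for n,b in(("scene",(340,110,480,230)),):
    a=optics.get_image(n)[:,:,::-1][b[1]:b[3],b[0]:b[2]]
    cv2.imwrite(f"pics/{n}10.png",cv2.resize(a,None,fx=5,fy=5,interpolation=cv2.INTER_CUBIC))
```

```text
t 8.95 tcp [ 0.6013 -0.1371  0.2605] jig [-0.0009 -0.1021  0.2605] yaw-jig deg 0.26 z [ 3.9e-03  6.0e-04 -1.0e+00] F [ 0.31 -0.45  0.63] Fj [ 0.25 -0.48  0.63] gap -0.0002 tips 0.0726
units [ 0.03 -0.09 -0.16] per row of 1 [ 0.034 -0.095 -0.163]
```

View pics/scene10.png

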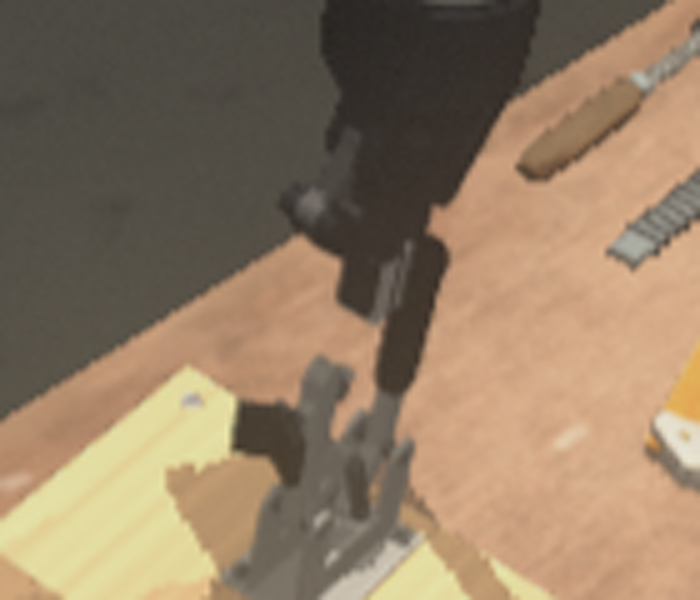

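Request:
carry_out(motion="0.02 -0.1 -0.12 0 0.03 -0.02; 0.02 -0.15 -0.04 0 0 -0.02; 0.02 -0.15 0 0 0 0; 0.02 -0.15 0 0 0 0; 0.02 -0.15 0 0 0 0; 0.02 -0.15 0 0 0 0; 0.02 -0.15 0 0 0 0; 0.02 -0.15 0 0 0 0")

```text
time: 9.67
ee_pos: [0.6096, -0.1877, 0.258]
tcp_rot: [[0.993, 0.116, 0.006], [0.116, -0.993, -0.001], [0.006, 0.002, -1.0]]
ft_force: [-0.3, -0.1, -0.1]
finger_gap: -0.0001
```

Run:
```python
from st import *
st()
for n,b in(("scene",(340,110,480,230)),):
    a=optics.get_image(n)[:,:,::-1][b[1]:b[3],b[0]:b[2]]
    cv2.imwrite(f"pics/{n}11.png",cv2.resize(a,None,fx=5,fy=5,interpolation=cv2.INTER_CUBIC))
```

```text
t 9.67 tcp [ 0.6096 -0.1877  0.258 ] jig [ 0.0015 -0.1533  0.258 ] yaw-jig deg -0.02 z [ 6.1e-03 -9.0e-04 -1.0e+00] F [-0.26 -0.07 -0.11] Fj [-0.26 -0.04 -0.11] gap -0.0001 tips 0.0726
```

View pics/scene11.png

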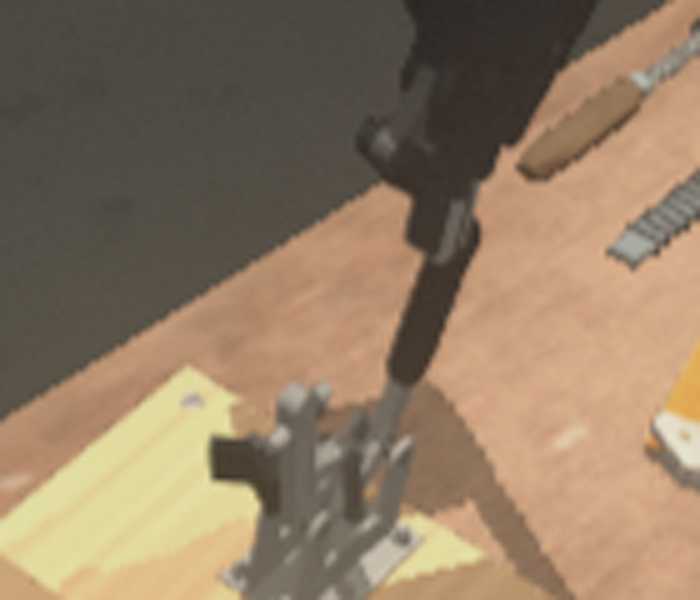

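The handle is following at about 1.25 rad, the arm is starting to tip, and the fingertips are on the grip near (440,245). I'll continue along the arc.

Request:
carry_out(motion="0.01 -0.15 -0.08 0 0.03 0; 0.015 -0.15 -0.09 0 0.02 0; 0.015 -0.15 -0.1 0 0 0; 0.015 -0.14 -0.1 0 0 0; 0.015 -0.14 -0.11 0 0 0; 0.015 -0.13 -0.12 0 0 0; 0.015 -0.13 -0.12 0 0 0; 0.015 -0.12 -0.13 0 0 0")

```text
time: 10.38
ee_pos: [0.6151, -0.2383, 0.2215]
tcp_rot: [[0.993, 0.115, 0.001], [0.115, -0.993, -0.003], [0.001, 0.003, -1.0]]
ft_force: [-0.3, -0.4, 0.3]
finger_gap: -0.0001
```

Run:
```python
from st import *
st()
for n,b in(("scene",(340,110,480,230)),):
    a=optics.get_image(n)[:,:,::-1][b[1]:b[3],b[0]:b[2]]
    cv2.imwrite(f"pics/{n}12.png",cv2.resize(a,None,fx=5,fy=5,interpolation=cv2.INTER_CUBIC))
```

```text
t 10.38 tcp [ 0.6151 -0.2383  0.2215] jig [ 0.001  -0.2042  0.2215] yaw-jig deg -0.07 z [ 0.0013 -0.003  -1.    ] F [-0.35 -0.36  0.34] Fj [-0.39 -0.32  0.34] gap -0.0001 tips 0.0726
```

View pics/scene12.png

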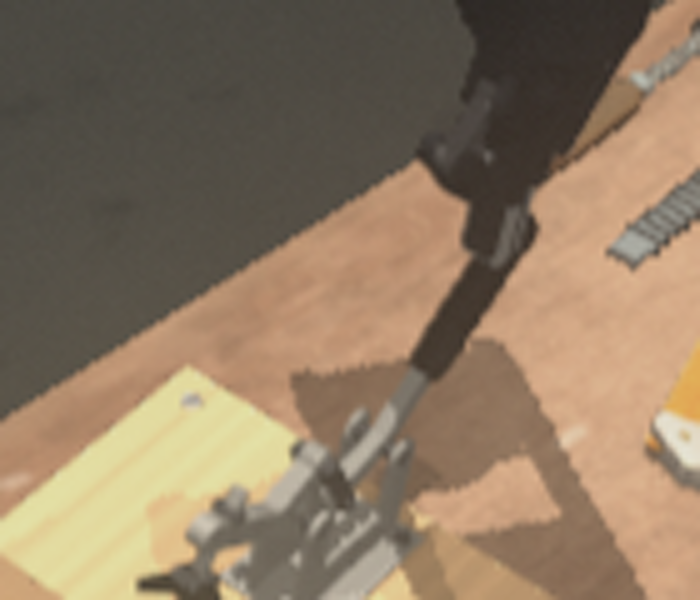

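Request:
carry_out(motion="0.01 -0.1 -0.13 0 0 0; 0.01 -0.09 -0.13 0 0 0; 0.01 -0.08 -0.13 0 0 0; 0.005 -0.06 -0.13 0 0 0; 0.005 -0.05 -0.13 0 0 0; 0.005 -0.04 -0.13 0 0 0")

```text
time: 10.93
ee_pos: [0.6165, -0.2573, 0.1854]
tcp_rot: [[0.993, 0.115, -0.001], [0.115, -0.993, -0.002], [-0.001, 0.002, -1.0]]
ft_force: [0.3, -0.1, 2.3]
finger_gap: 0.0004
```

Run:
```python
from st import *
st()
for n,b in(("scene",(340,110,480,230)),):
    a=optics.get_image(n)[:,:,::-1][b[1]:b[3],b[0]:b[2]]
    cv2.imwrite(f"pics/{n}13.png",cv2.resize(a,None,fx=5,fy=5,interpolation=cv2.INTER_CUBIC))
```

```text
t 10.93 tcp [ 0.6165 -0.2573  0.1854] jig [ 2.000e-04 -2.232e-01  1.854e-01] yaw-jig deg -0.09 z [-9.0e-04 -2.4e-03 -1.0e+00] F [ 0.29 -0.13  2.25] Fj [ 0.27 -0.16  2.25] gap 0.0004 tips 0.0726
```

View pics/scene13.png

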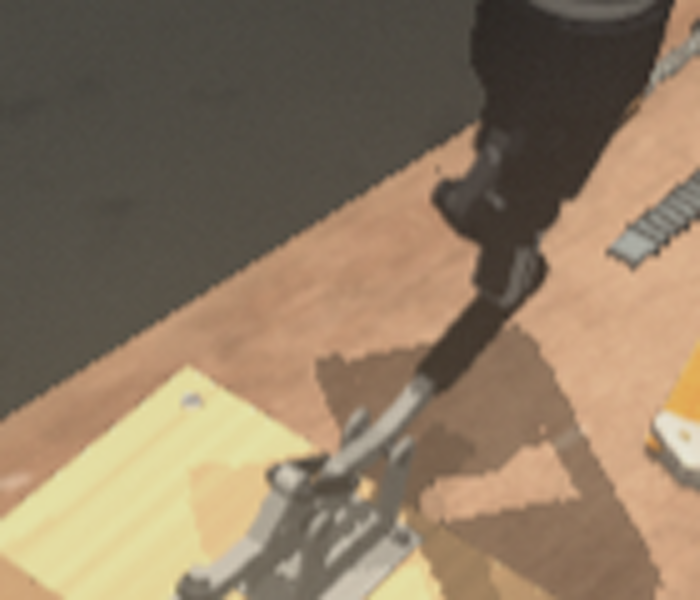

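Request:
carry_out(motion="0.004 -0.04 -0.12 0 0 0; 0.004 -0.04 -0.12 0 0 0; 0.003 -0.03 -0.11 0 0 0; 0.003 -0.03 -0.1 0 0 0; 0.002 -0.02 -0.1 0 0 0")

```text
time: 11.4
ee_pos: [0.6172, -0.2639, 0.1614]
tcp_rot: [[0.993, 0.115, -0.001], [0.115, -0.993, -0.002], [-0.001, 0.002, -1.0]]
ft_force: [0.3, -0.0, 0.1]
finger_gap: -0.0001
```

Run:
```python
from st import *
st()
```

```text
t 11.4 tcp [ 0.6172 -0.2639  0.1614] jig [ 2.000e-04 -2.299e-01  1.614e-01] yaw-jig deg -0.07 z [-0.0011 -0.0021 -1.    ] F [ 0.28 -0.    0.13] Fj [ 0.28 -0.03  0.13] gap -0.0001 tips 0.0726
```

Request:
carry_out(motion="0 0 -0.06 0 0 0; 0 0 -0.05 0 0 0; 0 0 -0.05 0 0 0")

```text
time: 11.65
ee_pos: [0.6175, -0.2642, 0.159]
tcp_rot: [[0.993, 0.115, -0.003], [0.115, -0.993, -0.001], [-0.003, 0.001, -1.0]]
ft_force: [-6.6, 2.7, 12.2]
finger_gap: 0.0
```

Run:
```python
from st import *
st()
for n,b in(("scene",(340,110,480,230)),):
    a=optics.get_image(n)[:,:,::-1][b[1]:b[3],b[0]:b[2]]
    cv2.imwrite(f"pics/{n}14.png",cv2.resize(a,None,fx=5,fy=5,interpolation=cv2.INTER_CUBIC))
```

```text
t 11.65 tcp [ 0.6175 -0.2642  0.159 ] jig [ 0.0004 -0.2302  0.159 ] yaw-jig deg -0.06 z [-0.0029 -0.0013 -1.    ] F [-6.61  2.73 12.25] Fj [-6.25  3.48 12.25] gap 0.0 tips 0.0726
```

View pics/scene14.png

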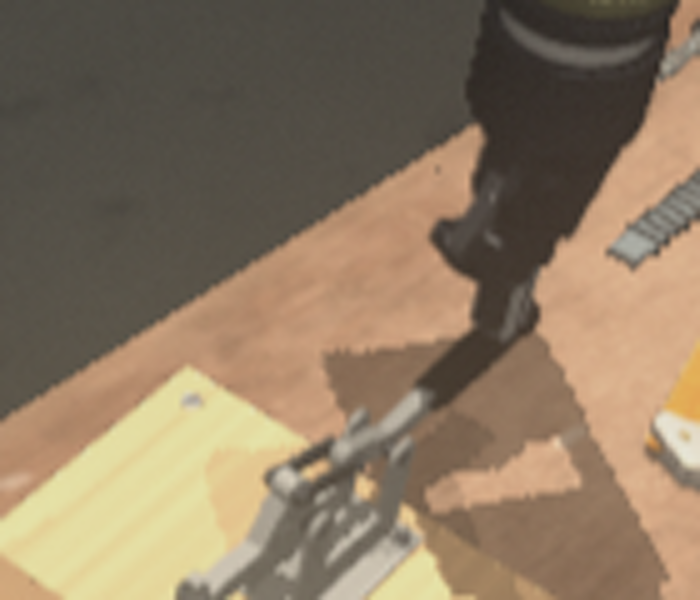

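The force has risen to 12 N at tip z 0.0864, which is the handle's locked height (about 0.087). I'll press once more to confirm the stop, then lift clear.

Request:
carry_out(motion="0 0 -0.06 0 0 0; 0 0 -0.06 0 0 0")

```text
time: 11.87
ee_pos: [0.6175, -0.2642, 0.1589]
tcp_rot: [[0.993, 0.116, -0.004], [0.116, -0.993, -0.001], [-0.004, 0.001, -1.0]]
ft_force: [-6.3, 2.9, 11.5]
finger_gap: -0.0
```

Request:
carry_out(motion="0 0 0.1 0 0 0; 0 0 0.4 0 0 0; 0 0 0.8 0 0 0; 0 0 0.8 0 0 0; 0 0 0.8 0 0 0; -0.6 -0.3 0.6 0 0 0; -0.8 -0.5 0 0 0 0; -0.8 -0.5 0 0 0 0")

```text
time: 12.53
ee_pos: [0.5299, -0.3127, 0.3028]
tcp_rot: [[0.992, 0.125, -0.004], [0.125, -0.992, -0.001], [-0.004, 0.0, -1.0]]
ft_force: [0.9, -0.5, -1.1]
finger_gap: 0.0002
```

Request:
carry_out(motion="-0.8 -0.5 0 0 0 0; -0.8 -0.5 0 0 0 0; -0.6 -0.5 0 0 0 0; 0 0 0 0 0 0; 0 0 0 0 0 0; 0 0 0 0 0 0")

```text
time: 13.03
ee_pos: [0.4339, -0.378, 0.3058]
tcp_rot: [[0.993, 0.12, 0.001], [0.12, -0.993, -0.008], [-0.0, 0.008, -1.0]]
ft_force: [-0.4, 0.9, -0.4]
finger_gap: 0.0001
```

Run:
```python
from st import *
st()
for n,b in(("scene",(250,150,470,320)),("top",(285,175,505,345))):
    a=optics.get_image(n)[:,:,::-1][b[1]:b[3],b[0]:b[2]]
    cv2.imwrite(f"pics/{n}15.png",cv2.resize(a,None,fx=3.6,fy=3.5,interpolation=cv2.INTER_CUBIC))
for t in(.02,.1,.2):
    print(t,[((proj(n,[w([0,-.143-.12*np.cos(t),.076+.12*np.sin(t)])])-b)*[3.6,3.5]).round(1).tolist() for n,b in(("scene",(250,150)),("top",(285,175)))])
```

```text
t 13.03 tcp [ 0.4339 -0.378   0.3058] jig [-0.1951 -0.3219  0.3058] yaw-jig deg 0.21 z [ 5.0e-04 -7.6e-03 -1.0e+00] F [-0.39  0.9  -0.36] Fj [-0.28  0.94 -0.36] gap 0.0001 tips 0.0726
0.02 [[[706.7, 70.9]], [[903.3, 224.0]]]
0.1 [[[709.2, 60.9]], [[910.0, 222.9]]]
0.2 [[[711.5, 49.2]], [[916.2, 221.8]]]
```

View pics/scene15.png

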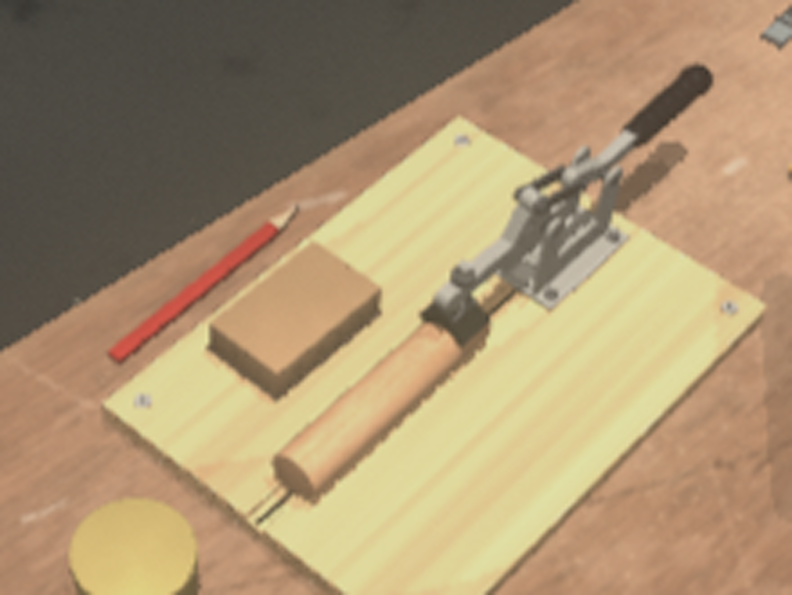

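View pics/top15.png

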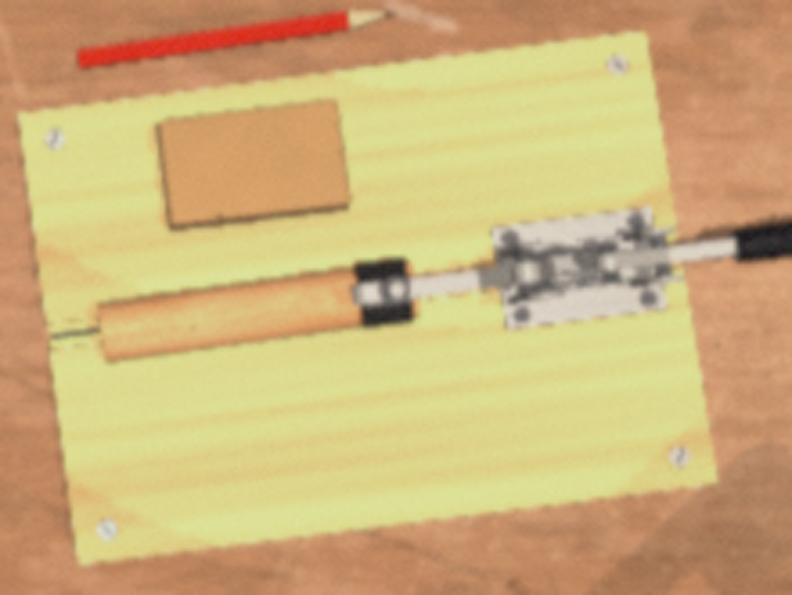

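The handle is level, with its knob at (697,78) against a predicted (707,71) at the tip, and the shoe is on the dowel. The far end may have shifted slightly, so I'll compare before and after numerically.

Run:
```python
from st import *
a=cv2.imread("pics/top8.png").astype(float);b=cv2.imread("pics/top15.png").astype(float)
f=lambda im,x,lo,hi:np.array([im[y,x-4:x+5].mean(0) for y in range(lo,hi)])
from scipy.ndimage import gaussian_filter1d as g
for x in(125,160,220,280,340):
    for nm,im in(("before",a),("after",b)):
        p=g(f(im,x,240,400)[:,1]-0*1,2);d=np.gradient(p)
        e1=240+np.argmin(d);e2=240+np.argmax(d);print(x,nm,e1,e2,(e1+e2)/2,end="  ")
    pl=[proj("top",[w([0,y,.033])])[0] for y in np.linspace(-.03,.15,200)];pl=(np.array(pl)-[285,175]+.5)*[3.6,3.5]-.5
    print("pred axis",np.interp(x,pl[::-1,0][::1] if pl[0,0]>pl[-1,0] else pl[:,0],pl[::-1,1] if pl[0,0]>pl[-1,0] else pl[:,1]).round(1))
c=np.hstack([a[240:420,60:440],b[240:420,60:440]]).astype(np.uint8);cv2.imwrite("pics/cmp.png",c)
print("board edge shift", [ (np.argmax(np.abs(np.gradient(g(f(im,300,60,260)[:,1],2))))) for im in(a,b)])
```

```text
125 before 294 357 325.5  125 after 298 360 329.0  pred axis 326.2
160 before 289 353 321.0  160 after 292 356 324.0  pred axis 321.8
220 before 282 346 314.0  220 after 284 347 315.5  pred axis 314.1
280 before 275 337 306.0  280 after 276 339 307.5  pred axis 306.4
340 before 266 329 297.5  340 after 266 330 298.0  pred axis 298.7
board edge shift [np.int64(156), np.int64(156)]
```

View pics/cmp.png

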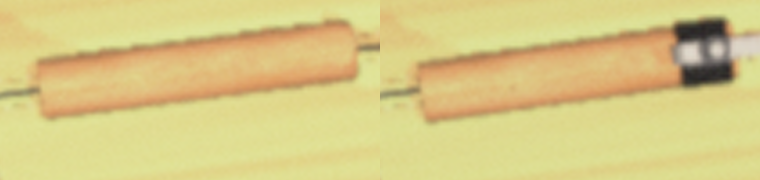

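Run:
```python
from st import *
for n,b in(("top",(300,240,410,290)),("scene",(310,220,395,300))):
    im=np.mean([optics.get_image(n)[:,:,::-1].astype(float) for _ in range(3)],0)
    cv2.imwrite(f"pics/{n}_avg.png",im.astype(np.uint8))
    c=im[b[1]:b[3],b[0]:b[2]].astype(np.uint8)
    k=7
    c=cv2.resize(c,None,fx=k,fy=k,interpolation=cv2.INTER_CUBIC)
    # predicted ideal cylinder outline (end circles + silhouette axis)
    y0,y1=-.026,.139
    for y,col in((y1,(255,0,0)),(y0,(255,0,0))):
        t=np.linspace(0,2*np.pi,60)
        p=proj(n,[w([.0165*np.cos(a),y,.033+.0165*np.sin(a)]) for a in t])
        cv2.polylines(c,[(((p-[b[0],b[1]])+.5)*k).astype(np.int32)],True,col,1)
    p=proj(n,[w([0,.17,.014]),w([0,.0,.014])]);cv2.polylines(c,[(((p-[b[0],b[1]])+.5)*k).astype(np.int32)],False,(0,0,255),1)
    cv2.imwrite(f"pics/{n}16.png",c)
# sensitivities at +y end
P=w([0,.139,.033])
for n in("top","scene"):
    p0=proj(n,[P])[0];print(n,[(proj(n,[P+R@np.array(d)])[0]-p0).round(2).tolist() for d in([.002,0,0],[0,.002,0],[0,0,.002])])
st()
```

```text
top [[-0.14, -1.05], [-1.05, 0.14], [-0.04, -0.01]]
scene [[-0.72, -0.56], [-0.66, 0.6], [0.02, -0.53]]
t 13.43 tcp [ 0.4346 -0.3774  0.3057] jig [-0.1944 -0.3214  0.3057] yaw-jig deg 0.32 z [ 1.0e-04 -7.2e-03 -1.0e+00] F [0.19 0.41 0.12] Fj [0.24 0.39 0.12] gap -0.0 tips 0.0726
```

View pics/top16.png

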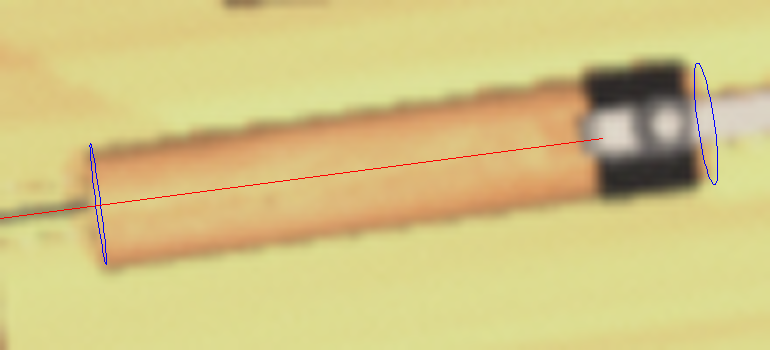

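View pics/scene16.png

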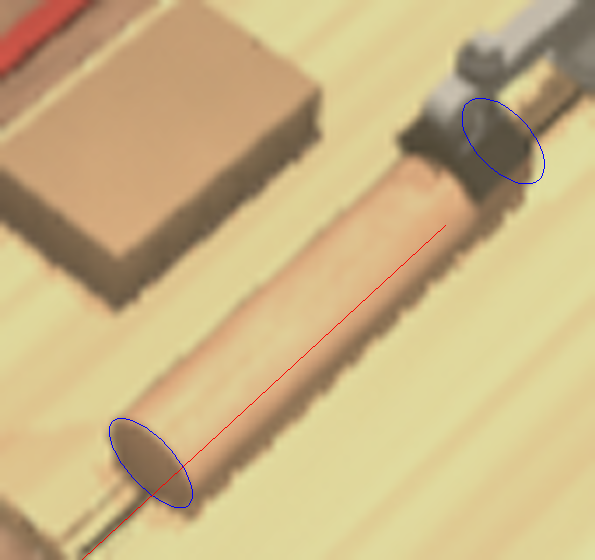

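Run:
```python
from st import *
def ecc(f,r):
    a=cv2.cvtColor(cv2.imread(f"pics/{f}8.png"),6);b=cv2.cvtColor(cv2.imread(f"pics/{f}15.png"),6)
    x0,y0,x1,y1=r;A=a[y0:y1,x0:x1];best=None
    S=cv2.matchTemplate(b[y0-12:y1+12,x0-12:x1+12],A,cv2.TM_CCOEFF_NORMED)
    _,v,_,l=cv2.minMaxLoc(S);return (l[0]-12)/3.6,(l[1]-12)/3.5,round(v,3)
print("top L end",ecc("top",(85,290,180,370)),"mid",ecc("top",(200,270,330,355)),"block",ecc("top",(150,90,360,235)))
print("scene L end",ecc("scene",(255,430,340,505)),"mid",ecc("scene",(320,330,440,470)),"block",ecc("scene",(200,235,390,400)),"tin",ecc("scene",(60,490,210,580)), "pencil",ecc("scene",(100,200,300,365)))
P=w([0,.139,.033]);Jm=[];ob=[]
for n,o in(("top",ecc("top",(85,290,180,370))),("scene",ecc("scene",(255,430,340,505)))):
    p0=proj(n,[P])[0];Jm.append(np.array([(proj(n,[P+R@(.001*np.eye(3)[i])])[0]-p0) for i in range(3)]).T);ob+=o[:2]
print("L end motion mm (jig)",np.linalg.lstsq(np.vstack(Jm),np.array(ob),rcond=None)[0].round(2))
```

```text
top L end (0.0, 0.8571428571428571, 0.964) mid (2.7777777777777777, 0.0, 0.981) block (0.0, 0.0, 0.997)
scene L end (0.5555555555555556, 0.0, 0.963) mid (0.0, 0.2857142857142857, 0.984) block (0.0, 0.0, 0.998) tin (0.0, 0.0, 0.999) pencil (0.0, 0.0, 0.999)
L end motion mm (jig) [-1.62  0.14  1.88]
```

The far end shifted about 1.6 mm toward −x when the shoe pressed down. That is about 0.014 rad of skew, with the centre about 0.8 mm off the line. The dowel is still in the groove and held by the shoe, so poking a clamped dowel would risk more than it could gain. I'll check that it is still before handing in.

Request:
carry_out(motion="0 0 0 0 0 0; 0 0 0 0 0 0; 0 0 0 0 0 0; 0 0 0 0 0 0; 0 0 0 0 0 0; 0 0 0 0 0 0; 0 0 0 0 0 0; 0 0 0 0 0 0")

```text
time: 14.1
ee_pos: [0.4354, -0.3768, 0.3055]
tcp_rot: [[0.992, 0.123, -0.0], [0.123, -0.992, -0.007], [-0.001, 0.007, -1.0]]
ft_force: [-0.7, -0.1, 0.5]
finger_gap: -0.0001
```

Run:
```python
from st import *
for n in("top","scene"):
    im=np.mean([optics.get_image(n)[:,:,::-1].astype(float) for _ in range(3)],0)
    a=cv2.imread(f"pics/{n}_avg.png").astype(float);b=(295,235,480,295) if n=="top" else (310,150,460,300)
    d=np.abs(im-a)[b[1]:b[3],b[0]:b[2]];print(n,d.mean().round(2),d.max())
st();bot.job_done()
```

```text
top 0.88 8.0
scene 0.52 3.0
t 14.4 tcp [ 0.4354 -0.3768  0.3055] jig [-0.1935 -0.3209  0.3055] yaw-jig deg 0.41 z [-0.    -0.007 -1.   ] F [-0.42  0.08 -0.13] Fj [-0.41  0.13 -0.13] gap -0.0001 tips 0.0726
the job is handed in; nothing more can be done
```

I rolled the dowel into the groove with two open fingertips, without gripping or lifting it. I let it settle, then pushed the clamp handle over and down to its stop with shut fingertips, backed clear and handed in at 14.4 s.

**Checks that agreed**
- **Dowel before clamping:** its axis matched the predicted line to within about 1 mm.
- **Clamp:** the handle reached its locked height and stopped there, with about 12 N at the wrist. The pictures show it level and the V-shoe on the dowel.
- **Other objects:** the sanding block, pencil and wax tin showed no movement between the before and after pictures.
- **At rest:** nothing moved over the last half second or so before handing in, and the arm was clear of everything.

**Check that disagreed:** when the shoe came down, the dowel's far (+y) end shifted about 1.6 mm towards −x. That skews it about 0.014 rad, leaves its centre about 0.8 mm off the line, and may have raised that end 1 to 2 mm. The dowel was still in the groove under the shoe, so I left it rather than push on a clamped piece.

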